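Pin the hold-in bar of a shell-welding fixture

TASK

Lock the welding fixture's hold-in bar: take the yellow-headed, slim-nosed pin from the wooden rack and pass it down through the blue yoke's upper ear, the bar's eye trapped between the ears, and the lower ear, until its collar lies flat on the upper ear, then let go. The eye is out of line and hidden: feel for it gently with the slim nose, lever the bar across and press the pin home without ever forcing it (never more than 45 N on the pin). Leave the spare pin, hammer, brush, magnet and channel where they are.

Things in the scene. Friction and masses are not known exactly. Their poses are not given: they have to be found in the camera images.
- pin_grip (a point): Middle of the yellow round grip (22 mm diameter, 50 mm tall) of the steel pin to be fitted, 31 mm above its collar's underside. z axis = pin axis, up out of the grip; turning about it does not matter. Mass 0.28 to 0.40 kg. At the start it hangs upright by its collar in one of the rack's two holes; the other hole, 90 mm away, holds the spare.
- pin_seat (a point): Same pin: centre of the underside of its collar (34 mm diameter, 6 mm thick, just under the grip), axes as pin_grip. Below it, going down: a straight shank 20 mm in diameter, 38 mm long; a cone 18 mm long narrowing to 8 mm; a slim straight nose 8 mm in diameter, 20 mm long, its end a round ball end (76 mm from collar to tip).
- pin_tip (a point): Same pin: centre of the tip of its slim nose, 76 mm below pin_seat, axes as pin_grip.
- pin: Same pin as a whole; origin and axes as pin_seat.
- yoke_top (a point): Centre of the hole in the yoke's upper ear, at its flat top face, 96 mm above the bench; z up, y along the bar towards its stud. The ears are two blue level plates 60 by 62 mm, each with an upright 22 mm hole on this axis. Below this point: upper ear 0 to 10 mm, eye of the bar 11 to 23 mm, lower ear 24 to 34 mm, then 50 mm free. The slim nose can go 7 mm off the middle of the upper hole.
- yoke_gap (a point): Mid-gap on the ears' axis, 17 mm below yoke_top, same axes. The bar's eye (22 mm hole) is trapped here. Its centre starts 10 to 13 mm off this axis, in a direction that is not known and changes every time; a pin lowered in the middle lands on the bar's face. The nose drops in where it comes within about 7 mm of the eye's centre.
- stud (a point): Nominal top of the stud and nut that carry the far, slotted end of the flat steel bar (40 mm wide, 12 mm thick), 300 mm along y from the yoke, 110 mm above the bench; it may stand 10 mm off. The bar slides along y on its slot, and along x with the blue stud block on its T-slot rail, 16 mm each way, each under 3 N of friction, and stays where it is put; it does not turn or give up or down.
- fixture: Fixed welding fixture: dark base plate 280 by 430 mm, 12 mm thick, blue yoke and V stops and a rolled steel shell 152 mm in diameter, rim 147 mm above the bench, centred 112 mm along -x and 150 mm along y from the origin. Origin on the bench, 96 mm below yoke_top, axes as there.
- rack: Fixed wooden pin rack, 70 mm (x) by 170 mm (y), origin on the bench under its middle, top face 95 mm above the bench. Two 24 mm through holes at 45 mm either way along its y axis.
- spare: Spare plain pin with a red grip of the same size, hanging in the other hole of the rack; to be left there. Origin at its collar's underside.
- hammer: Hammer lying on the bench, 260 mm long, to be left alone.
- brush: Green-handled wire brush, 270 mm long, to be left alone.
- magnet: Yellow six-sided welding magnet, 84 mm across, 16 mm thick, to be left alone.
- channel: Offcut of rusty steel channel, 140 mm long, 40 mm high, to be left alone.
Mind the look-alikes: they are no part of the job. What is shaped like the pin but pink is not meant.

How it is judged:
By the outcome, as a careful person would: the job done as asked, in the order asked, and still so for the second after the job is handed in, with the robot touching nothing.
It also fails if it takes over 58 s, if anything falls off the work surface, if the arm or the gripper's body presses on something with over 40 N, if the wrist force passes 120 N, or if a joint passes its speed limit or range.

ROBOT

A 6-joint arm with a two-finger parallel gripper is mounted at the origin on the work surface. World frame = base frame: x ahead of the robot, y to its left, z up, the work surface at z = 0. Lengths are in m, angles in degrees, forces in N, time in s.
With the tool pointing down it reaches from about 0.3 to 0.85 m from the base axis. Payload 4.2 kg.
Tool frame: the origin (TCP) lies at the very end of the fingers, on their centre line; the grasp point (between the pads) lies env.grasp_offset behind it (env.grasp_offset is the distance from the TCP to the grasp point, in m); z points along the fingers, y is the line along which they close (so a half turn about z gives the same grasp; the last joint's range is limited). The gripper opens to 91 mm and grips with 3 to 60 N. Pads are 32 mm wide; open, the fingers measure 118 mm over their backs; the gripper's body (76 mm by 178 mm) begins 60 mm behind the grasp point.
Start: joints at [-68.927, 18.312, 89.639, -0, 72.044, -1.146], TCP at [0.217, -0.532, 0.214] pointing down, gripper open.
Joint ranges: [-177.97, 177.97], [-48.28, 115.42], [12.27, 149.76], [-77.06, 257.06], [2.81, 150.46], [-146.56, 146.56]. Speed limits (degrees/s): [147.25, 147.25, 180, 180, 180, 180].

INTERFACE

Orientations are given as [roll, pitch, yaw] about the fixed x, y, z axes, in that order (R = Rz(yaw) Ry(pitch) Rx(roll)).
In Python, from station import env, cams gives the robot as it stands.
- The arm moves only by the tool arm_command, never from a script. Its argument "motion" is a list of rows, each an object with "offset": the shift along the tool's x, y, z in mm, a list of three; "dr": the turn, a rotation vector about the tool's x, y, z in degrees, a list of three; "grip": the opening, from 0 (shut) to 1 (fully open). A call has 1 to 20 rows; each row shifts and turns the commanded pose from where the row before left it, along the tool's axes as they then stand; what a row does not reach is not made up. A row lasts 1/8 s, in which the tool goes at most 62.5 mm and 10.7 degrees, less where a joint would pass 70% of its speed; a pose out of reach is approached as far as the arm can. A call is refused whole if a number of a shift passes 62.5 or a number of a turn 10.7, either way. A call with a gripper value outside its range is refused whole. The fingers move at their own pace and stop on an object; "force" is the grip in N (left out, the last holds). Time passes only in rows, so rows that do not move let the fingers close. It gives the time, the measured TCP pose, the force, the opening and the grip force at its end, in the units of the state.
- env.sense(): the state, without advancing time (a new reading comes with each control period).
- cams.get_image(name): name is "scene" or "top" or "wrist"; returns a dict with "image" (480x640x3 uint8, red, green, blue), "fx", "fy", "cx", "cy" (pixels), "dist" ([k1, k2, p1, p2, k3] as OpenCV has them; the pictures are not rectified), "R" (3x3) and "t" (3): a world point X has camera coordinates R X + t; the wrist camera has in their place "hand_eye" (4x4, takes a point from camera to tool coordinates, whose origin is the TCP and whose axes are the flange's). Camera axes: x right, y down, z forward; pixel columns grow to the right and rows downward; lengths in m; the calibration is good to about 2 mm. A picture is of the moment at which its call begins: read the wrist's pose just before it. There is no depth.
- env.finish_job(): hands the job in; it is judged then, once.
The state is a dict: "t": time; "joints": joint angles; "dq": joint speeds; "tau": joint torques, N m; "position": TCP position; "tcp_rot": TCP orientation; "force": force on the tool from outside, world axes, zero at the start; "ft_torque": the same for the moment, N m; "grip_width": finger opening in m; "finger_force": force on a finger pad.
Only numpy, scipy, OpenCV 4.12 (cv2) and the standard library are available. Lean on these libraries where they do the work, as an engineer would, in place of code of your own. Each camera call takes 0.05 s, during which the arm holds its last target. There are 200 camera calls.

## Working session

There is one attempt and no reset: what is moved stays moved. The work goes in short steps, Python scripts to look and compute and a tool call to move; the robot and the scene stay as the last step left them, time stands still between calls to the robot, and variables do not carry over. Pictures are saved under pics/ and viewed, at most 10 in all, crops included, and the job is handed in when it is done.

Besides the shell and the picture viewer there is one more tool, called after "Call:" as name(argument=value, ...), one argument or row to a line, values as JSON. arm_command: Moves the arm, as the interface text tells. Its arguments: {"type":"object","properties":{"motion":{"type":"array"},"force":{"type":"number"}},"required":["motion"]}

```bash
ls; mkdir -p pics; cat > h.py <<'E'
import numpy as np, cv2
from station import env, cams
from scipy.spatial.transform import Rotation as Ro
def save(n,f):
    s=env.sense(); d=cams.get_image(n); cv2.imwrite(f,d["image"][:,:,::-1]); d["s"]=s
    return d
def ray(d,uv):
    K=np.array([[d["fx"],0,d["cx"]],[0,d["fy"],d["cy"]],[0,0,1]])
    p=cv2.undistortPoints(np.array([[uv]],float),K,np.array(d["dist"],float))[0,0]
    v=np.array([p[0],p[1],1.])
    if "R" in d and d["R"] is not None:
        R=np.array(d["R"]);t=np.array(d["t"]); return -R.T@t, R.T@v
    T=np.array(d["hand_eye"]); s=d["s"]
    Rt=Ro.from_euler("xyz",s["tcp_rot"],degrees=True).as_matrix()
    return Rt@T[:3,3]+np.array(s["position"]), Rt@T[:3,:3]@v
def at(d,uv,z):
    o,v=ray(d,uv); return o+v*(z-o[2])/v[2]
E
python3 - <<'E'
from h import *
import pickle
D={n:save(n,f"pics/{n}0.png") for n in("scene","top","wrist")}
pickle.dump(D,open("d0.pkl","wb"))
print(env.sense(), env.grasp_offset)
a=np.hstack([D[n]["image"][:,:,::-1] for n in("scene","top")])
E
```

```text
pics
{'t': 0.15, 'joints': array([-6.89267308e+01,  1.83404600e+01,  8.96893562e+01, -5.87074950e-04,
        7.20419285e+01, -1.14612413e+00]), 'dq': array([-0.09396163, -0.10114956, -0.29924557,  0.03839953, -0.05765688,
       -0.07236357]), 'tau': array([-1.02322745e-04, -4.12773585e+01, -2.32154953e+01,  7.27753364e-02,
        4.33480809e-02, -9.74056684e-05]), 'position': array([ 0.21730345, -0.53196396,  0.21334788]), 'tcp_rot': array([-1.79928259e+02, -8.76923266e-04,  2.22195741e+01]), 'force': array([-0.40288727,  0.03217425, -0.4047455 ]), 'ft_torque': array([ 0.00472442,  0.06228252, -0.03645882]), 'finger_force': 0.0, 'grip_width': 0.0911469345056371} 0.0188
```

View pics/top0.png

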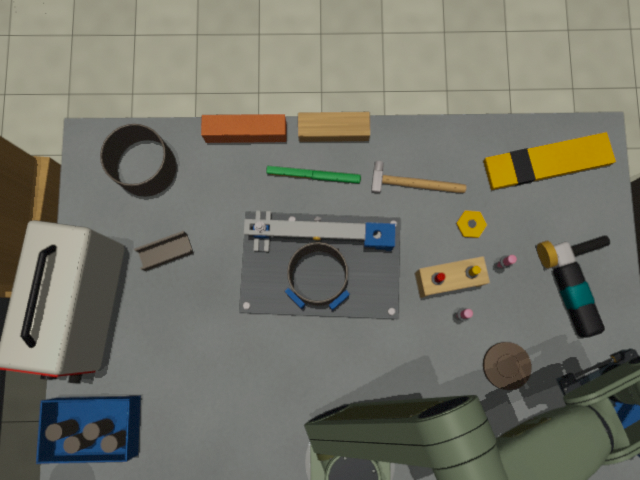

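View pics/scene0.png

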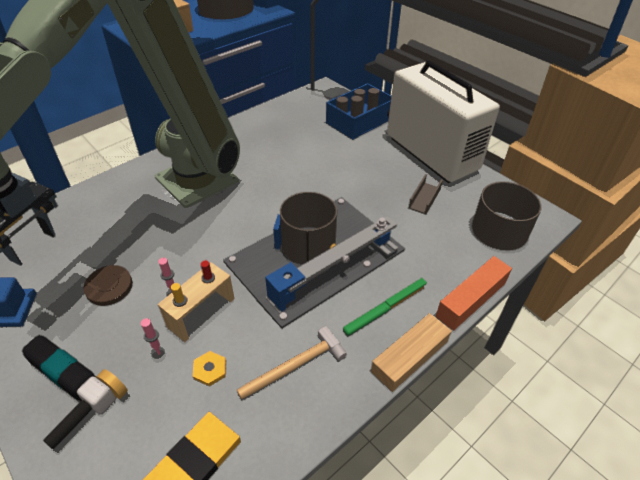

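Candidates in the top picture: the yellow grip in the rack at (476,270), which fits the description. The others are the red spare at (440,278), pink look-alikes at (509,261) and (466,314), and the yellow magnet at (472,223). The yoke hole is near (377,234) and the stud near (262,228). Next I measure these and check them in one crop.

```bash
python3 - <<'E'
from h import *
import pickle
D=pickle.load(open("d0.pkl","rb"))
d=D["top"]; im=d["image"]; hsv=cv2.cvtColor(im,cv2.COLOR_RGB2HSV)
def blobs(m,box,mn=15):
    u0,v0,u1,v1=box; k=np.zeros(m.shape,np.uint8); k[v0:v1,u0:u1]=m[v0:v1,u0:u1]
    n,l,s,c=cv2.connectedComponentsWithStats(k)
    return [(c[i].round(1),s[i][:5].tolist()) for i in range(1,n) if s[i][4]>=mn]
Y=cv2.inRange(hsv,(18,150,90),(32,255,255)); B=cv2.inRange(hsv,(100,120,50),(125,255,255)); Rd=cv2.inRange(hsv,(0,180,60),(6,255,255))
for c,s in blobs(Y,(455,255,495,285)): print("yellow",c,s,at(d,c,.151))
for c,s in blobs(Rd,(425,265,455,290)): print("red",c,s,at(d,c,.151))
for c,s in blobs(B,(360,215,400,250)): print("blue",c,s,at(d,c,.096))
H=cv2.bitwise_not(B)
for c,s in blobs(H,(368,224,386,244),6): print("hole",c,s,at(d,c,.096))
W=cv2.inRange(hsv,(8,40,120),(22,200,255))
k=np.zeros_like(W);k[250:300,412:494]=W[250:300,412:494]
print("rack",cv2.minAreaRect(cv2.findNonZero(k)))
# fixture base corners screws
for uv in[(247,306),(392,311),(262,228)]: print(uv,at(d,uv,.012 if uv[1]>250 else .11))
e=D["scene"]; i2=e["image"]; h2=cv2.cvtColor(i2,cv2.COLOR_RGB2HSV)
Y2=cv2.inRange(h2,(15,150,60),(34,255,255)); print("scene yellow",blobs(Y2,(160,275,195,310)))
B2=cv2.inRange(h2,(100,120,40),(125,255,255)); print("scene blue",blobs(B2,(255,255,310,310)))
a=cv2.resize(im[205:325,410:530],(400,400),interpolation=cv2.INTER_CUBIC)
b=cv2.resize(im[195:275,350:430],(400,400),interpolation=cv2.INTER_CUBIC)
c=cv2.resize(i2[240:320,140:320],(800,356)) [:, :]
w=D["wrist"]["image"]
cv2.imwrite("pics/crop1.png",np.vstack([np.hstack([a,b]),cv2.resize(i2[240:310,140:320],(800,200*1))])[:,:,::-1])
E
```

```text
yellow [475.9 269.5] [472, 265, 9, 10, 69] [ 0.48015807 -0.3185308   0.151     ]
red [440.3 276.6] [436, 273, 9, 9, 56] [ 0.46353896 -0.22910758  0.151     ]
blue [379.8 235.1] [364, 223, 31, 25, 660] [ 0.58062832 -0.08631538  0.096     ]
hole [377.1 234.7] [373, 231, 9, 8, 53] [ 0.58178702 -0.07928864  0.096     ]
rack ((454.22821044921875, 275.1868591308594), (28.1760311126709, 66.85197448730469), 79.11447143554688)
(247, 306) [0.40637227 0.27008286 0.012     ]
(392, 311) [ 0.38746471 -0.12080392  0.012     ]
(262, 228) [0.60092968 0.21995411 0.11      ]
scene yellow [(array([176.9, 292.4]), [171, 283, 13, 20, 172])]
scene blue [(array([282.4, 284.9]), [266, 262, 38, 48, 1003])]
```

View pics/crop1.png

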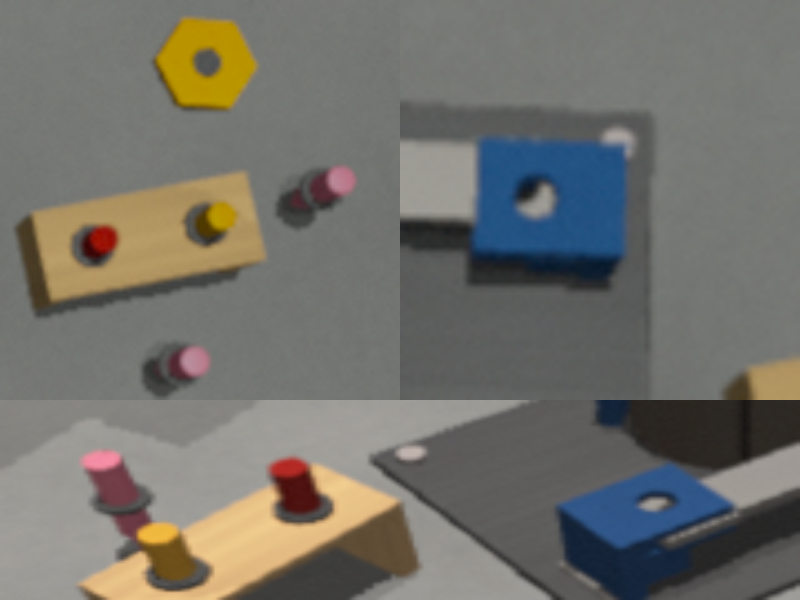

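The crop confirms it: the yellow grip is the right pin, in the rack hole at the −y end, and red is the spare. The yoke hole shows a dark crescent at its upper left, which suggests the eye lies towards +x/+y. The measured pin spacing is 0.091 m, which matches the 90 mm given. Moving above the pin now.

Call:
arm_command(
  motion=[
    {"offset":[40,-12,-5],"dr":[0,0,0],"grip":1},
    {"offset":[40,-12,-5],"dr":[0,0,0],"grip":1},
    {"offset":[40,-12,-5],"dr":[0,0,0],"grip":1},
    {"offset":[40,-12,-5],"dr":[0,0,0],"grip":1},
    {"offset":[40,-12,-5],"dr":[0,0,0],"grip":1},
    {"offset":[40,-12,-5],"dr":[0,0,0],"grip":1},
    {"offset":[40,-12,-5],"dr":[0,0,0],"grip":1},
    {"offset":[40,-12,-5],"dr":[0,0,0],"grip":1},
    {"offset":[0,0,0],"dr":[0,0,-9.8],"grip":1},
    {"offset":[0,0,0],"dr":[0,0,-9.8],"grip":1},
    {"offset":[0,0,0],"dr":[0,0,-9.8],"grip":1},
    {"offset":[0,0,0],"dr":[0,0,-9.8],"grip":1},
    {"offset":[0,0,0],"dr":[0,0,-9.8],"grip":1},
    {"offset":[0,0,0],"dr":[0,0,-9.8],"grip":1},
    {"offset":[0,0,0],"dr":[0,0,-9.8],"grip":1},
    {"offset":[0,0,0],"dr":[0,0,-9.8],"grip":1},
    {"offset":[0,0,0],"dr":[0,0,0],"grip":1},
  ],
)

```text
t: 2.28
position: [0.4772, -0.3223, 0.2536]
tcp_rot: [-180.0, -0.0, 100.5]
force: [0.5, 0.1, 0.1]
grip_width: 0.0912
finger_force: 0.0
```

```bash
python3 - <<'E'
from h import *
import pickle
d=save("wrist","pics/w1.png"); pickle.dump(d,open("w1.pkl","wb"))
print(d["s"]["position"],d["s"]["tcp_rot"],d["s"]["force"]); print(np.round(d["hand_eye"],3),d["fx"],d["cx"],d["cy"])
E
```

```text
[ 0.47724065 -0.32233533  0.25363502] [-1.79972041e+02 -2.36135576e-02  1.00502288e+02] [0.50564499 0.09834752 0.09773194]
[[ 0.001 -0.968 -0.25   0.069]
 [ 1.     0.001  0.    -0.   ]
 [ 0.    -0.25   0.968 -0.171]
 [ 0.     0.     0.     1.   ]] 353.31307650570864 313.5424990750196 236.44342846904783
```

View pics/w1.png

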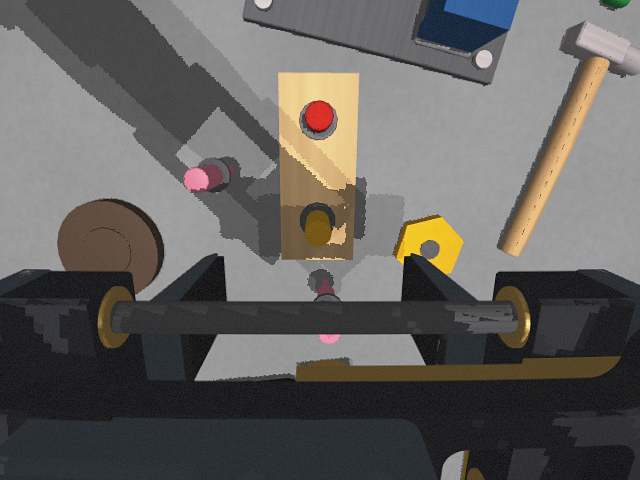

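The wrist view shows the yellow grip at about (318,232), collar behind it, the red spare at (319,116) and the magnet at (430,248). Next I fix the pin position precisely from the lower edge and width of the grip blob.

```bash
python3 - <<'E'
from h import *
import pickle
d=pickle.load(open("w1.pkl","rb")); im=d["image"]; hsv=cv2.cvtColor(im,cv2.COLOR_RGB2HSV)
def pin(m,box):
    u0,v0,u1,v1=box; k=np.zeros(m.shape,np.uint8); k[v0:v1,u0:u1]=m[v0:v1,u0:u1]
    n,l,s,c=cv2.connectedComponentsWithStats(k); i=1+np.argmax(s[1:,4]); x,y,w,h,a=s[i]
    bot=(x+w/2-.5,y+h-.5); top=(x+w/2-.5,y-.5)
    print(s[i], "far-edge@.151",at(d,bot,.151),"near-edge@.101",at(d,top,.101))
    fx=d["s"]; yaw=np.deg2rad(d["s"]["tcp_rot"][2]); tx=np.array([np.cos(yaw),np.sin(yaw),0])
    A=at(d,bot,.151)+tx*.011; Bq=at(d,top,.101)-tx*.011
    print("centre",A,Bq); return A
Y=cv2.inRange(hsv,(18,180,50),(32,255,255)); Rd=cv2.inRange(hsv,(0,180,60),(8,255,255))
A=pin(Y,(295,200,345,258)); B=pin(Rd,(300,90,340,140)); 
print(np.linalg.norm(A-B),np.rad2deg(np.arctan2(-(B-A)[0],(B-A)[1])))
s=d["s"]; R=Ro.from_euler("xyz",s["tcp_rot"],degrees=True).as_matrix()
print("tool mm",R.T@(np.array([A[0],A[1],.109])-s["position"])*1e3)
E
```

```text
[305 210  26  36 744] far-edge@.151 [ 0.48182052 -0.33021261  0.151     ] near-edge@.101 [ 0.47852485 -0.3100267   0.101     ]
centre [ 0.4798155  -0.31939688  0.151     ] [ 0.48052987 -0.32084242  0.101     ]
[305 101  28  32 663] far-edge@.151 [ 0.46631623 -0.24410898  0.151     ] near-edge@.101 [ 0.46164534 -0.2159515   0.101     ]
centre [ 0.46431121 -0.23329326  0.151     ] [ 0.46365036 -0.22676723  0.101     ]
0.08748838308527679 10.207610754337217
tool mm [  2.36028702   3.13789955 144.63449227]
```

Call:
arm_command(
  motion=[
    {"offset":[2.4,3.1,15],"dr":[0,0,0],"grip":1},
    {"offset":[0,0,25],"dr":[0,0,0],"grip":1},
    {"offset":[0,0,25],"dr":[0,0,0],"grip":1},
    {"offset":[0,0,25],"dr":[0,0,0],"grip":1},
    {"offset":[0,0,25],"dr":[0,0,0],"grip":1},
    {"offset":[0,0,15],"dr":[0,0,0],"grip":1},
    {"offset":[0,0,10],"dr":[0,0,0],"grip":1},
    {"offset":[0,0,4.6],"dr":[0,0,0],"grip":0.6},
    {"offset":[0,0,0],"dr":[0,0,0],"grip":0.3},
    {"offset":[0,0,0],"dr":[0,0,0],"grip":0.1},
    {"offset":[0,0,0],"dr":[0,0,0],"grip":0.1},
    {"offset":[0,0,0],"dr":[0,0,0],"grip":0.1},
    {"offset":[0,0,0],"dr":[0,0,0],"grip":0.1},
  ],
  force=55,
)

```text
t: 3.95
position: [0.48, -0.3195, 0.1095]
tcp_rot: [180.0, 0.0, 100.6]
force: [0.3, 1.2, -0.8]
grip_width: 0.0345
finger_force: 0.0
```

Call:
arm_command(
  motion=[
    {"offset":[0,0,0],"dr":[0,0,0],"grip":0},
    {"offset":[0,0,0],"dr":[0,0,0],"grip":0},
    {"offset":[0,0,0],"dr":[0,0,0],"grip":0},
    {"offset":[0,0,0],"dr":[0,0,0],"grip":0},
  ],
)

```text
t: 4.45
position: [0.48, -0.3195, 0.1094]
tcp_rot: [180.0, 0.0, 100.6]
force: [0.5, 0.1, 0.5]
grip_width: 0.0216
finger_force: 55.0
```

Call:
arm_command(
  motion=[
    {"offset":[0,0,-10],"dr":[0,0,0],"grip":0},
    {"offset":[0,0,-20],"dr":[0,0,0],"grip":0},
    {"offset":[0,0,-20],"dr":[0,0,0],"grip":0},
    {"offset":[0,0,-20],"dr":[0,0,0],"grip":0},
    {"offset":[0,0,-20],"dr":[0,0,0],"grip":0},
    {"offset":[0,0,-20],"dr":[0,0,0],"grip":0},
    {"offset":[18.4,18,0],"dr":[0,0,0],"grip":0},
    {"offset":[18.4,18,0],"dr":[0,0,0],"grip":0},
    {"offset":[18.4,18,0],"dr":[0,0,0],"grip":0},
    {"offset":[18.4,18,0],"dr":[0,0,0],"grip":0},
    {"offset":[18.4,18,0],"dr":[0,0,0],"grip":0},
    {"offset":[18.4,18,0],"dr":[0,0,0],"grip":0},
    {"offset":[18.4,18,0],"dr":[0,0,0],"grip":0},
    {"offset":[18.4,18,0],"dr":[0,0,0],"grip":0},
    {"offset":[0,0,18],"dr":[0,0,0],"grip":0},
    {"offset":[0,0,18],"dr":[0,0,0],"grip":0},
    {"offset":[0,0,18],"dr":[0,0,0],"grip":0},
    {"offset":[0,0,0],"dr":[0,0,0],"grip":0},
    {"offset":[0,0,0],"dr":[0,0,0],"grip":0},
  ],
)

```text
t: 6.82
position: [0.5947, -0.1484, 0.1661]
tcp_rot: [180.0, 0.0, 100.6]
force: [0.5, -1.0, -3.4]
grip_width: 0.0211
finger_force: 55.0
```

```bash
python3 - <<'E'
from h import *
import pickle
d=save("wrist","pics/w2.png"); pickle.dump(d,open("w2.pkl","wb")); s=d["s"]
print(s["position"],s["tcp_rot"],s["force"],s["grip_width"])
im=d["image"]; hsv=cv2.cvtColor(im,cv2.COLOR_RGB2HSV)
a=cv2.resize(im[90:190,260:360],(560,560),interpolation=cv2.INTER_CUBIC)
b=cv2.resize(im,(240,180)); c=np.zeros((560,240,3),np.uint8); c[:180]=b
cv2.imwrite("pics/w2c.png",np.hstack([a,c])[:,:,::-1])
E
```

```text
[ 0.59472778 -0.14843493  0.16607193] [1.7995611e+02 2.8551420e-02 1.0061498e+02] [ 0.49866529 -1.01902888 -3.37798921] 0.021119984083229456
```

View pics/w2c.png

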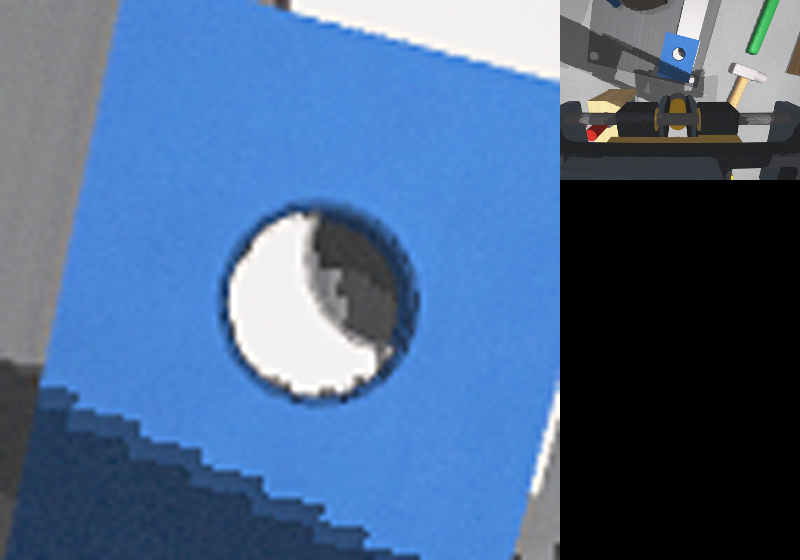

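The view shows the upper hole centred near crop (320,303), with the eye's edge running from (312,215) through (318,290) to (378,350). The eye therefore lies up and to the right. Next I fit both circles on their own planes.

```bash
python3 - <<'E'
from h import *
import pickle
from scipy.optimize import least_squares
d=pickle.load(open("w2.pkl","rb")); im=d["image"]; hsv=cv2.cvtColor(im,cv2.COLOR_RGB2HSV)
def fit(P,r=None):
    f=(lambda p:np.hypot(P[:,0]-p[0],P[:,1]-p[1])-(r or p[2]))
    x0=[*P.mean(0)[:2]]+([] if r else [.011])
    q=least_squares(f,x0,loss="soft_l1",f_scale=.0005); return q.x,np.sqrt(np.mean(q.fun**2))
# upper hole: light-blue top face, inner contour
B=cv2.inRange(hsv,(100,100,150),(125,255,255))[90:190,260:360]
cs,h=cv2.findContours(B,cv2.RETR_CCOMP,cv2.CHAIN_APPROX_NONE)
c=max((c for c,hh in zip(cs,h[0]) if hh[3]>=0),key=cv2.contourArea)[:,0]+[260,90]
P=np.array([at(d,p,.096) for p in c]); H,e=fit(P); print("hole",H*1e3,e*1e3)
o=H[:2]
def edge(scr):return np.array([at(d,(260+x/5.6-.41,90+y/5.6-.41),.085) for x,y in scr])
E=edge([(312,218),(304,250),(312,280),(325,308),(345,330),(375,350)])
# eye lies on the dark side: start there
dark=edge([(380,250)])[0]
q=least_squares(lambda p:np.hypot(E[:,0]-p[0],E[:,1]-p[1])-.011,dark[:2]); 
print("eye",q.x*1e3,q.fun*1e3,"off mm",(q.x-o)*1e3,np.linalg.norm(q.x-o)*1e3)
np.save("ho.npy",[o,q.x])
# where's the held pin: yellow blob
Y=cv2.inRange(hsv,(18,180,50),(32,255,255)); n,l,s,cc=cv2.connectedComponentsWithStats(Y); i=1+np.argmax(s[1:,4]);print(s[i],cc[i])
R=Ro.from_euler("xyz",d["s"]["tcp_rot"],degrees=True).as_matrix()
print("tool",R.T@(np.array([*o,.2])-d["s"]["position"])*1e3,"eyeoff tool",R.T@np.array([*(q.x-o),0])*1e3)
E
```

```text
hole [583.73176098 -78.8855209   11.76118854] 0.29928997780619643
eye [591.95012135 -71.41701214] [ 0.24961663  0.31105627 -0.30770637 -0.31498376 -0.18009448  0.54488159] off mm [8.21836037 7.46850876] 11.104957015742771
[ 291  262   46   39 1421] [313.46446165 283.66783955]
tool [ 70.36786857   2.02975231 -33.96159254] eyeoff tool [5.82681056e+00 9.45348244e+00 4.33808823e-03]
```

The eye is 11.1 mm off axis (given range 10–13), in tool direction (0.525, 0.851). Plan:
1. Put the nose about 5.5 mm off the hole's centre towards the eye.
2. Drop it in to about 19 mm.
3. Lever the bar back past centre.
4. Centre the pin and press it home.

Call:
arm_command(
  motion=[
    {"offset":[0,0,-17],"dr":[0,0,0],"grip":0},
    {"offset":[0,0,-17],"dr":[0,0,0],"grip":0},
    {"offset":[14.6,1.3,0],"dr":[0,0,0],"grip":0},
    {"offset":[14.6,1.3,0],"dr":[0,0,0],"grip":0},
    {"offset":[14.6,1.3,0],"dr":[0,0,0],"grip":0},
    {"offset":[14.6,1.3,0],"dr":[0,0,0],"grip":0},
    {"offset":[14.6,1.3,0],"dr":[0,0,0],"grip":0},
    {"offset":[0,0,0],"dr":[0,0,0],"grip":0},
    {"offset":[0,0,4],"dr":[0,0,0],"grip":0},
    {"offset":[0,0,4],"dr":[0,0,0],"grip":0},
    {"offset":[0,0,3],"dr":[0,0,0],"grip":0},
    {"offset":[0,0,0],"dr":[0,0,0],"grip":0},
  ],
)

```text
t: 8.38
position: [0.5871, -0.0756, 0.1879]
tcp_rot: [-180.0, -0.0, 100.6]
force: [-0.2, 0.6, -3.2]
grip_width: 0.0211
finger_force: 55.0
```

Call:
arm_command(
  motion=[
    {"offset":[0,0,1.5],"dr":[0,0,0],"grip":0},
    {"offset":[0,0,1.5],"dr":[0,0,0],"grip":0},
    {"offset":[0,0,1.5],"dr":[0,0,0],"grip":0},
    {"offset":[0,0,1.5],"dr":[0,0,0],"grip":0},
    {"offset":[0,0,1.0],"dr":[0,0,0],"grip":0},
    {"offset":[0,0,0],"dr":[0,0,0],"grip":0},
  ],
)

```text
t: 9.12
position: [0.5873, -0.0753, 0.1813]
tcp_rot: [-180.0, 0.0, 100.6]
force: [0.4, -0.4, -3.4]
grip_width: 0.0214
finger_force: 55.0
```

Call:
arm_command(
  motion=[
    {"offset":[0,0,1.0],"dr":[0,0,0],"grip":0},
    {"offset":[0,0,1.0],"dr":[0,0,0],"grip":0},
    {"offset":[0,0,1.0],"dr":[0,0,0],"grip":0},
    {"offset":[0,0,1.0],"dr":[0,0,0],"grip":0},
    {"offset":[0,0,1.0],"dr":[0,0,0],"grip":0},
    {"offset":[0,0,0.8],"dr":[0,0,0],"grip":0},
    {"offset":[0,0,0.5],"dr":[0,0,0],"grip":0},
    {"offset":[0,0,0],"dr":[0,0,0],"grip":0},
  ],
)

```text
t: 10.12
position: [0.5873, -0.0753, 0.175]
tcp_rot: [-180.0, 0.0, 100.6]
force: [0.2, 0.9, -3.2]
grip_width: 0.0211
finger_force: 55.0
```

Call:
arm_command(
  motion=[
    {"offset":[0,0,0.4],"dr":[0,0,0],"grip":0},
    {"offset":[0,0,0.4],"dr":[0,0,0],"grip":0},
    {"offset":[0,0,0],"dr":[0,0,0],"grip":0},
  ],
)

```text
t: 10.5
position: [0.5873, -0.0754, 0.1742]
tcp_rot: [-180.0, 0.0, 100.6]
force: [-0.5, 0.3, -3.0]
grip_width: 0.0211
finger_force: 55.0
```

Depth is about 12.2 mm with no contact, so the nose is in the eye. I'll go down to about 19 mm.

Call:
arm_command(
  motion=[
    {"offset":[0,0,0.8],"dr":[0,0,0],"grip":0},
    {"offset":[0,0,0.8],"dr":[0,0,0],"grip":0},
    {"offset":[0,0,0.8],"dr":[0,0,0],"grip":0},
    {"offset":[0,0,0],"dr":[0,0,0],"grip":0},
  ],
)

```text
t: 11.0
position: [0.5872, -0.0753, 0.1717]
tcp_rot: [-180.0, -0.0, 100.6]
force: [0.1, -0.4, -2.6]
grip_width: 0.021
finger_force: 55.0
```

Call:
arm_command(
  motion=[
    {"offset":[0,0,0.8],"dr":[0,0,0],"grip":0},
    {"offset":[0,0,0.8],"dr":[0,0,0],"grip":0},
    {"offset":[0,0,0.8],"dr":[0,0,0],"grip":0},
    {"offset":[0,0,0.8],"dr":[0,0,0],"grip":0},
    {"offset":[0,0,0.8],"dr":[0,0,0],"grip":0},
    {"offset":[0,0,0],"dr":[0,0,0],"grip":0},
  ],
)

```text
t: 11.75
position: [0.5873, -0.0753, 0.1678]
tcp_rot: [-180.0, 0.0, 100.6]
force: [-0.1, -0.5, -3.7]
grip_width: 0.0212
finger_force: 55.0
```

Call:
arm_command(
  motion=[
    {"offset":[-0.53,-0.85,0],"dr":[0,0,0],"grip":0},
    {"offset":[-0.53,-0.85,0],"dr":[0,0,0],"grip":0},
    {"offset":[-0.53,-0.85,0],"dr":[0,0,0],"grip":0},
    {"offset":[-0.53,-0.85,0],"dr":[0,0,0],"grip":0},
    {"offset":[-0.53,-0.85,0],"dr":[0,0,0],"grip":0},
    {"offset":[-0.53,-0.85,0],"dr":[0,0,0],"grip":0},
  ],
)

```text
t: 12.5
position: [0.5831, -0.0794, 0.1679]
tcp_rot: [180.0, 0.0, 100.6]
force: [3.4, 3.7, -4.7]
grip_width: 0.0212
finger_force: 55.0
```

Call:
arm_command(
  motion=[
    {"offset":[-0.53,-0.85,0],"dr":[0,0,0],"grip":0},
    {"offset":[-0.53,-0.85,0],"dr":[0,0,0],"grip":0},
    {"offset":[-0.53,-0.85,0],"dr":[0,0,0],"grip":0},
    {"offset":[0,0,0],"dr":[0,0,0],"grip":0},
  ],
)

```text
t: 13.0
position: [0.5805, -0.0816, 0.1679]
tcp_rot: [-180.0, 0.0, 100.6]
force: [2.2, 1.7, -4.1]
grip_width: 0.021
finger_force: 55.0
```

Call:
arm_command(
  motion=[
    {"offset":[-0.4,-0.6,0],"dr":[0,0,0],"grip":0},
    {"offset":[-0.4,-0.6,0],"dr":[0,0,0],"grip":0},
    {"offset":[0,0,0],"dr":[0,0,0],"grip":0},
  ],
)

```text
t: 13.38
position: [0.5796, -0.0825, 0.1679]
tcp_rot: [-180.0, 0.0, 100.6]
force: [3.1, 2.6, -3.8]
grip_width: 0.0211
finger_force: 55.0
```

Call:
arm_command(
  motion=[
    {"offset":[-0.25,-0.4,0],"dr":[0,0,0],"grip":0},
    {"offset":[0,0,0],"dr":[0,0,0],"grip":0},
  ],
)

```text
t: 13.62
position: [0.5793, -0.0828, 0.1679]
tcp_rot: [180.0, 0.0, 100.6]
force: [3.8, 4.2, -4.4]
grip_width: 0.0213
finger_force: 55.0
```

Call:
arm_command(
  motion=[
    {"offset":[0.78,1.25,0],"dr":[0,0,0],"grip":0},
    {"offset":[0.78,1.25,0],"dr":[0,0,0],"grip":0},
    {"offset":[0.78,1.25,0],"dr":[0,0,0],"grip":0},
    {"offset":[0.78,1.25,0],"dr":[0,0,0],"grip":0},
    {"offset":[0,0,1.5],"dr":[0,0,0],"grip":0},
    {"offset":[0,0,1.5],"dr":[0,0,0],"grip":0},
    {"offset":[0,0,1.5],"dr":[0,0,0],"grip":0},
    {"offset":[0,0,1.5],"dr":[0,0,0],"grip":0},
    {"offset":[0,0,0],"dr":[0,0,0],"grip":0},
  ],
)

```text
t: 14.75
position: [0.5835, -0.0788, 0.1616]
tcp_rot: [-180.0, -0.0, 100.6]
force: [-0.4, -0.1, -4.3]
grip_width: 0.0214
finger_force: 55.0
```

Call:
arm_command(
  motion=[
    {"offset":[0,0,1.5],"dr":[0,0,0],"grip":0},
    {"offset":[0,0,1.5],"dr":[0,0,0],"grip":0},
    {"offset":[0,0,1.5],"dr":[0,0,0],"grip":0},
    {"offset":[0,0,1.5],"dr":[0,0,0],"grip":0},
    {"offset":[0,0,1.5],"dr":[0,0,0],"grip":0},
    {"offset":[0,0,0],"dr":[0,0,0],"grip":0},
  ],
)

```text
t: 15.5
position: [0.5835, -0.0788, 0.1542]
tcp_rot: [-180.0, -0.0, 100.6]
force: [0.1, 0.0, -3.5]
grip_width: 0.0214
finger_force: 55.0
```

Call:
arm_command(
  motion=[
    {"offset":[0,0,1.0],"dr":[0,0,0],"grip":0},
    {"offset":[0,0,1.0],"dr":[0,0,0],"grip":0},
    {"offset":[0,0,0.5],"dr":[0,0,0],"grip":0},
    {"offset":[0,0,0],"dr":[0,0,0],"grip":0},
  ],
)

```text
t: 16.0
position: [0.5836, -0.0788, 0.1518]
tcp_rot: [-180.0, 0.0, 100.6]
force: [0.3, -0.8, -3.0]
grip_width: 0.0208
finger_force: 55.0
```

Call:
arm_command(
  motion=[
    {"offset":[0,0,0.5],"dr":[0,0,0],"grip":0},
    {"offset":[0,0,0.5],"dr":[0,0,0],"grip":0},
    {"offset":[0,0,0.5],"dr":[0,0,0],"grip":0},
    {"offset":[0,0,0],"dr":[0,0,0],"grip":0},
  ],
)

```text
t: 16.5
position: [0.5836, -0.0788, 0.1503]
tcp_rot: [-180.0, 0.0, 100.6]
force: [-0.1, -0.5, -3.6]
grip_width: 0.0212
finger_force: 55.0
```

Call:
arm_command(
  motion=[
    {"offset":[0,0,0.5],"dr":[0,0,0],"grip":0},
    {"offset":[0,0,0.5],"dr":[0,0,0],"grip":0},
    {"offset":[0,0,0.5],"dr":[0,0,0],"grip":0},
    {"offset":[0,0,0.5],"dr":[0,0,0],"grip":0},
    {"offset":[0,0,0],"dr":[0,0,0],"grip":0},
  ],
)

```text
t: 17.12
position: [0.5836, -0.0788, 0.1483]
tcp_rot: [-180.0, -0.0, 100.6]
force: [-0.5, 0.2, -1.8]
grip_width: 0.0212
finger_force: 55.0
```

Call:
arm_command(
  motion=[
    {"offset":[0,0,0.5],"dr":[0,0,0],"grip":0},
    {"offset":[0,0,0.5],"dr":[0,0,0],"grip":0},
    {"offset":[0,0,0.5],"dr":[0,0,0],"grip":0},
    {"offset":[0,0,0.5],"dr":[0,0,0],"grip":0},
    {"offset":[0,0,0],"dr":[0,0,0],"grip":0},
  ],
)

```text
t: 17.75
position: [0.5836, -0.0788, 0.1463]
tcp_rot: [-180.0, 0.0, 100.6]
force: [0.4, -0.5, -3.5]
grip_width: 0.0216
finger_force: 55.0
```

The shank is in the upper ear without contact. Carrying on.

Call:
arm_command(
  motion=[
    {"offset":[0,0,0.8],"dr":[0,0,0],"grip":0},
    {"offset":[0,0,0.8],"dr":[0,0,0],"grip":0},
    {"offset":[0,0,0.8],"dr":[0,0,0],"grip":0},
    {"offset":[0,0,0.8],"dr":[0,0,0],"grip":0},
    {"offset":[0,0,0.8],"dr":[0,0,0],"grip":0},
    {"offset":[0,0,0],"dr":[0,0,0],"grip":0},
  ],
)

```text
t: 18.5
position: [0.5836, -0.0788, 0.1422]
tcp_rot: [-180.0, 0.0, 100.6]
force: [-0.6, 0.4, -3.2]
grip_width: 0.0212
finger_force: 55.0
```

Call:
arm_command(
  motion=[
    {"offset":[0,0,0.8],"dr":[0,0,0],"grip":0},
    {"offset":[0,0,0.8],"dr":[0,0,0],"grip":0},
    {"offset":[0,0,0.8],"dr":[0,0,0],"grip":0},
    {"offset":[0,0,0.8],"dr":[0,0,0],"grip":0},
    {"offset":[0,0,0.8],"dr":[0,0,0],"grip":0},
    {"offset":[0,0,0],"dr":[0,0,0],"grip":0},
  ],
)

```text
t: 19.25
position: [0.5839, -0.0787, 0.1384]
tcp_rot: [180.0, -0.0, 100.6]
force: [0.4, -0.2, -2.4]
grip_width: 0.021
finger_force: 55.0
```

Call:
arm_command(
  motion=[
    {"offset":[0,0,0.8],"dr":[0,0,0],"grip":0},
    {"offset":[0,0,0.8],"dr":[0,0,0],"grip":0},
    {"offset":[0,0,0.8],"dr":[0,0,0],"grip":0},
    {"offset":[0,0,0.8],"dr":[0,0,0],"grip":0},
    {"offset":[0,0,0.8],"dr":[0,0,0],"grip":0},
    {"offset":[0,0,0],"dr":[0,0,0],"grip":0},
  ],
)

```text
t: 20.0
position: [0.5841, -0.0785, 0.1345]
tcp_rot: [179.9, -0.0, 100.6]
force: [2.8, 1.5, -1.1]
grip_width: 0.0211
finger_force: 55.0
```

Call:
arm_command(
  motion=[
    {"offset":[0,0,0.8],"dr":[0,0,0],"grip":0},
    {"offset":[0,0,0.8],"dr":[0,0,0],"grip":0},
    {"offset":[0,0,0.8],"dr":[0,0,0],"grip":0},
    {"offset":[0,0,0.8],"dr":[0,0,0],"grip":0},
    {"offset":[0,0,0.8],"dr":[0,0,0],"grip":0},
    {"offset":[0,0,0],"dr":[0,0,0],"grip":0},
  ],
)

```text
t: 20.75
position: [0.5837, -0.0788, 0.1303]
tcp_rot: [180.0, 0.0, 100.6]
force: [4.1, 2.9, 0.5]
grip_width: 0.0208
finger_force: 55.0
```

Call:
arm_command(
  motion=[
    {"offset":[0,0,0.8],"dr":[0,0,0],"grip":0},
    {"offset":[0,0,0.8],"dr":[0,0,0],"grip":0},
    {"offset":[0,0,0.8],"dr":[0,0,0],"grip":0},
    {"offset":[0,0,0.8],"dr":[0,0,0],"grip":0},
    {"offset":[0,0,0.8],"dr":[0,0,0],"grip":0},
    {"offset":[0,0,0],"dr":[0,0,0],"grip":0},
  ],
)

```text
t: 21.5
position: [0.5836, -0.0788, 0.1262]
tcp_rot: [-180.0, -0.0, 100.6]
force: [3.4, 3.4, -0.8]
grip_width: 0.0213
finger_force: 55.0
```

Call:
arm_command(
  motion=[
    {"offset":[0,0,0.7],"dr":[0,0,0],"grip":0},
    {"offset":[0,0,0.7],"dr":[0,0,0],"grip":0},
    {"offset":[0,0,0.7],"dr":[0,0,0],"grip":0},
    {"offset":[0,0,0.7],"dr":[0,0,0],"grip":0},
    {"offset":[0,0,0],"dr":[0,0,0],"grip":0},
  ],
)

```text
t: 22.12
position: [0.5836, -0.0788, 0.1234]
tcp_rot: [-180.0, 0.0, 100.6]
force: [3.3, 2.3, -0.6]
grip_width: 0.021
finger_force: 55.0
```

Call:
arm_command(
  motion=[
    {"offset":[0,0,0.8],"dr":[0,0,0],"grip":0},
    {"offset":[0,0,0.8],"dr":[0,0,0],"grip":0},
    {"offset":[0,0,0.8],"dr":[0,0,0],"grip":0},
    {"offset":[0,0,0.8],"dr":[0,0,0],"grip":0},
    {"offset":[0,0,0.8],"dr":[0,0,0],"grip":0},
    {"offset":[0,0,0],"dr":[0,0,0],"grip":0},
  ],
)

```text
t: 22.88
position: [0.5836, -0.0788, 0.1195]
tcp_rot: [-180.0, 0.0, 100.6]
force: [2.9, 2.7, -0.0]
grip_width: 0.0211
finger_force: 55.0
```

Call:
arm_command(
  motion=[
    {"offset":[0,0,0.8],"dr":[0,0,0],"grip":0},
    {"offset":[0,0,0.8],"dr":[0,0,0],"grip":0},
    {"offset":[0,0,0.8],"dr":[0,0,0],"grip":0},
    {"offset":[0,0,0.8],"dr":[0,0,0],"grip":0},
    {"offset":[0,0,0.8],"dr":[0,0,0],"grip":0},
    {"offset":[0,0,0],"dr":[0,0,0],"grip":0},
  ],
)

```text
t: 23.62
position: [0.5836, -0.0788, 0.1155]
tcp_rot: [-180.0, 0.0, 100.6]
force: [2.5, 3.5, -1.4]
grip_width: 0.0213
finger_force: 55.0
```

Seating is expected near TCP z 0.1104, about 5 mm further down.

Call:
arm_command(
  motion=[
    {"offset":[0,0,0.8],"dr":[0,0,0],"grip":0},
    {"offset":[0,0,0.8],"dr":[0,0,0],"grip":0},
    {"offset":[0,0,0.8],"dr":[0,0,0],"grip":0},
    {"offset":[0,0,0.6],"dr":[0,0,0],"grip":0},
    {"offset":[0,0,0.5],"dr":[0,0,0],"grip":0},
    {"offset":[0,0,0],"dr":[0,0,0],"grip":0},
  ],
)

```text
t: 24.38
position: [0.5837, -0.0788, 0.112]
tcp_rot: [-180.0, 0.0, 100.6]
force: [2.6, 2.4, -0.5]
grip_width: 0.0212
finger_force: 55.0
```

Call:
arm_command(
  motion=[
    {"offset":[0,0,0.4],"dr":[0,0,0],"grip":0},
    {"offset":[0,0,0.4],"dr":[0,0,0],"grip":0},
    {"offset":[0,0,0],"dr":[0,0,0],"grip":0},
  ],
)

```text
t: 24.75
position: [0.5837, -0.0788, 0.1112]
tcp_rot: [180.0, 0.0, 100.6]
force: [2.3, 3.0, -0.6]
grip_width: 0.0212
finger_force: 55.0
```

Call:
arm_command(
  motion=[
    {"offset":[0,0,0.3],"dr":[0,0,0],"grip":0},
    {"offset":[0,0,0.3],"dr":[0,0,0],"grip":0},
    {"offset":[0,0,0],"dr":[0,0,0],"grip":0},
  ],
)

```text
t: 25.12
position: [0.5836, -0.0788, 0.1106]
tcp_rot: [-180.0, 0.0, 100.6]
force: [2.9, 2.3, 0.1]
grip_width: 0.0211
finger_force: 55.0
```

Call:
arm_command(
  motion=[
    {"offset":[0,0,0.3],"dr":[0,0,0],"grip":0},
    {"offset":[0,0,0.2],"dr":[0,0,0],"grip":0},
    {"offset":[0,0,0],"dr":[0,0,0],"grip":0},
  ],
)

```text
t: 25.5
position: [0.5837, -0.0788, 0.1104]
tcp_rot: [180.0, 0.0, 100.6]
force: [1.5, 3.1, 1.9]
grip_width: 0.021
finger_force: 55.0
```

Call:
arm_command(
  motion=[
    {"offset":[0,0,0.2],"dr":[0,0,0],"grip":0},
    {"offset":[0,0,0.2],"dr":[0,0,0],"grip":0},
    {"offset":[0,0,0],"dr":[0,0,0],"grip":0},
  ],
)

```text
t: 25.88
position: [0.5837, -0.0788, 0.1104]
tcp_rot: [180.0, 0.0, 100.6]
force: [0.9, 3.0, 4.6]
grip_width: 0.0211
finger_force: 55.0
```

It seated at exactly the expected height: z holds at 0.1104 while the force rises. One small press, then release and back off upwards.

Call:
arm_command(
  motion=[
    {"offset":[0,0,0.3],"dr":[0,0,0],"grip":0},
    {"offset":[0,0,0],"dr":[0,0,0],"grip":0},
  ],
)

```text
t: 26.12
position: [0.5837, -0.0788, 0.1104]
tcp_rot: [180.0, 0.0, 100.6]
force: [1.1, 3.1, 6.8]
grip_width: 0.0213
finger_force: 55.0
```

Call:
arm_command(
  motion=[
    {"offset":[0,0,0],"dr":[0,0,0],"grip":0.6},
    {"offset":[0,0,0],"dr":[0,0,0],"grip":0.6},
    {"offset":[0,0,0],"dr":[0,0,0],"grip":0.6},
    {"offset":[0,0,0],"dr":[0,0,0],"grip":0.6},
    {"offset":[0,0,0],"dr":[0,0,0],"grip":0.6},
    {"offset":[0,0,0],"dr":[0,0,0],"grip":0.6},
  ],
)

```text
t: 26.88
position: [0.5836, -0.0788, 0.1094]
tcp_rot: [-180.0, 0.0, 100.6]
force: [0.2, 0.6, 0.3]
grip_width: 0.0551
finger_force: 0.0
```

Call:
arm_command(
  motion=[
    {"offset":[0,0,-5],"dr":[0,0,0],"grip":0.6},
    {"offset":[0,0,-15],"dr":[0,0,0],"grip":0.6},
    {"offset":[0,0,-20],"dr":[0,0,0],"grip":0.6},
    {"offset":[0,0,-20],"dr":[0,0,0],"grip":0.6},
    {"offset":[0,0,-20],"dr":[0,0,0],"grip":0.6},
    {"offset":[0,0,-20],"dr":[0,0,0],"grip":0.6},
    {"offset":[0,0,0],"dr":[0,0,0],"grip":0.6},
    {"offset":[0,0,0],"dr":[0,0,0],"grip":0.6},
  ],
)

```text
t: 27.88
position: [0.5833, -0.0787, 0.2093]
tcp_rot: [-180.0, -0.0, 100.6]
force: [0.2, -0.5, -0.3]
grip_width: 0.0546
finger_force: 0.0
```

```bash
python3 - <<'E'
from h import *
s=save("scene","pics/s3.png"); w=save("wrist","pics/w3.png")
a=cv2.resize(s["image"][220:320,220:400],(720,400),interpolation=cv2.INTER_CUBIC)
cv2.imwrite("pics/fin.png",np.hstack([cv2.resize(a,(500,300)),cv2.resize(w["image"][140:300,240:400],(300,300))])[:,:,::-1])
E
```

```text
(no output)
```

View pics/fin.png

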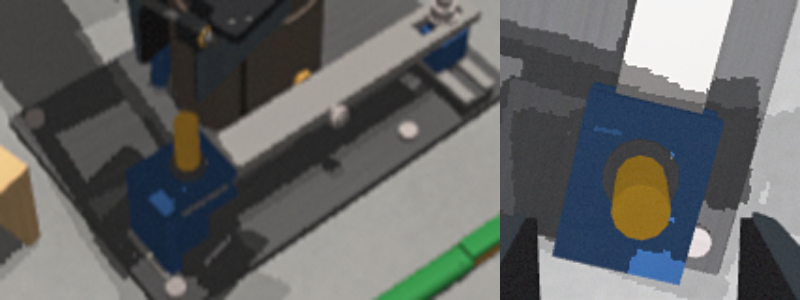

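Both views show the pin upright with its collar flat on the upper ear: scene crop (187,160), wrist crop (640,185). The gripper is clear of everything, so I'm handing in.

```bash
python3 -c "
from station import env
print(env.finish_job())"
```

```text
the job is handed in; nothing more can be done
None
```

The yellow pin is through both ears and the bar's eye with its collar flat on the upper ear; I released it and handed in at about 28 s, with vertical force on the pin reading about 10 N at most, though the hand-in returned no verdict.

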